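Set a bisque lamp stem up in the drilling jig

TASK

Set the bisque lamp stem (the long tube with the collar) up in the drilling jig, ready for its cord hole: lay it in the two V-blocks with the collar away from the stop and slide it along them until its plain end is felt to bear on the end stop's screw. Then swing the clamp strap over it and press the strap down until the spring catch snaps over its end. Bisque chips easily, so feel your way and use no more force than the job needs, and leave the other pieces where they are.

Things in the scene. Friction and masses are not known exactly. Their poses are not given: they have to be found in the camera images.
- stem_center (a point): The lamp stem: a brittle unglazed bisque tube 220 mm long, 38 mm in diameter, about 0.26 kg, with a collar 52 mm in diameter over the last 22 mm of one end. It starts level in a lane of the rack; grip it across from above near the middle. Point: on the axis at half length. x runs along the axis from the collar end (-110 mm) to the plain end (+110 mm).
- stem_end (a point): Centre of the stem's plain end face, 110 mm from its middle.
- rack: Wooden ware rack: a board 250 x 220 mm, 12 mm thick, with two notched bearers (16 mm wide, at x = +-60 mm, tops 42 mm above the table). Its two lanes lie 50 mm either side of the middle, and pieces lie in them along its x, axes 50 mm above the table. Origin under the board's centre.
- jig: The drilling jig, fixed to the table: a plywood plate 325 x 160 mm, 15 mm thick, with two wooden V-blocks (90 degree V, 24 mm long in x, 68 mm wide, tops 55 mm above the table) centred at x = +75 and -60 mm; between them is free room for fingers down to the plate. x is the V axis, towards the stop. Origin on the table under the V axis, 135 mm before the face of the stop bracket.
- seat (a point): The point where the V axis meets the front face of the stop bracket, 60 mm above the table. x along the V axis and into the bracket, z up. The Vs centre the stem on this axis. Sliding it along the Vs takes about 1 to 3 N; at the stop screw the push rises past that, and a few newtons more are enough.
- stop: The end stop: an upright steel bracket plate 56 mm wide with an adjustable stop screw on the V axis. The screw's cork-faced button (22 mm in diameter) stands 18 to 42 mm out of the plate towards the V-blocks; how far was set by the last user and is not measured: find it by feel. The locked screw does not give. Origin at the foot of the middle of the plate's front face.
- strap (a joint): Angle of the clamp strap (rad): 0 shut, level across the stem; 1.8 to 2.15 at the start, standing open and leaning outwards. A steel bar 24 mm wide, 5 mm thick, 112 mm long, with a 7 mm rolled bead at its free end, hinged on the +y side of the V-block next to the stop; it swings over to -y. The stiff hinge (about 1 N at the free end) holds it where it is left.
- strap_hinge (a point): Middle of the strap's hinge pin: 60 mm before the face of the stop bracket, 40 mm to +y of the V axis, 90 mm above the table. Axes as the seat's.
- strap_press (a point): Where to press the strap with the fingertips: on its upper face (when shut), 77 mm from the hinge, between bush and bead. z points out of that face, y back to the hinge.
- bush: Sprung brass drill bush, 17 mm in diameter, standing through the strap 40 mm from the hinge. Origin on its axis in the strap's mid-plane, foot 14 mm below. The foot meets the stem at about 0.08 rad of the strap and is pushed back 3 mm (about 6 N) when shut; 3 mm further it is solid and the stem takes the load.
- catch (a joint): Angle of the spring catch (rad): 0 upright, at rest; grows as it is pushed outwards. A steel hook 16 mm wide, top 120 mm above the table, on the -y side 81 mm from the V axis. As the strap is pressed down (about 5 N at its pressing place) the bead pushes the nose aside to about 0.08; the nose then springs back over the bead: strap and catch both near 0, locked.
- sleeve_center (a point): Bystander: a plain bisque tube 150 mm long, 38 mm in diameter, without a collar, in the other lane of the rack. The point is its centre.
- jar_center (a point): Bystander: a small glaze jar 56 mm in diameter, 65 mm high, on the table. The point is its centre.
- cup_center (a point): Bystander: a white ceramic cup 72 mm in diameter, 80 mm high, on the table. The point is its centre.
There are look-alikes about, which are no part of the job. What is shaped like the part that bears stem_center but black or green is not meant.

How it is judged:
By the outcome, as a careful person would: the job done as asked, in the order asked, and still so for the second after the job is handed in, with the robot touching nothing.
It also fails if it takes over 70 s, if anything falls off the work surface, if the arm or the gripper's body presses on something with over 40 N, if the wrist force passes 120 N, or if a joint passes its speed limit or range.

ROBOT

A 6-joint arm with a two-finger parallel gripper is mounted at the origin on the work surface. World frame = base frame: x ahead of the robot, y to its left, z up, the work surface at z = 0. Lengths are in mm, angles in rad, forces in N, time in s.
With the tool pointing down it reaches from about 425 to 1125 mm from the base axis. Payload 14.9 kg.
Tool frame: the origin (TCP) lies on the centre line of the jaws, within the pads' length; the fingertips stand 19 mm ahead of it and the grasp point (between the pads) is the TCP; x points along the fingers, y is the direction in which the jaws open and shut, and the axes are right-handed (so a half turn about x gives the same grasp; the last joint's range is limited). The gripper opens to 91 mm and grips with 3 to 60 N. Pads are 32 mm wide; open, the fingers measure 118 mm over their backs; the gripper's body (76 mm by 178 mm) begins 60 mm behind the grasp point.
Start: joints at [1.28, 0.379, 1.734, -0, 1.028, -0.033], TCP at [178.474, 676.879, 232.932] pointing down, gripper open.
Joint ranges: [-2.77, 2.77], [-0.74, 2.19], [0, 2.66], [-1.06, 4.2], [0.31, 2.87], [-3.08, 3.08]. Speed limits (rad/s): [1.89, 1.89, 2.39, 3.14, 3.14, 3.14].

INTERFACE

Orientations are given as a unit quaternion [w, x, y, z].
In Python, from station import move_ptp, line_to, move_joints, move_gripper, pause, solve_ik, observe, get_image, camera_model, Unreachable, close_job gives the robot as it stands. Calls block until the motion is done:
- move_ptp(position, orientation): joint-space move of the TCP to a pose.
- line_to(position, attitude=None, max_speed=150, contact_N=None): straight line of the TCP; attitude=None keeps the orientation; max_speed is the mean speed in mm/s. With contact_N (N) it stops when the force on the tool has changed by that much, and returns True; else False.
- move_joints(angles): joint-space move.
- move_gripper(opening, strength=None): finger opening in mm; strength is the grip in N (None keeps the last); returns when the fingers have stopped.
- pause(seconds).
- solve_ik(position, orientation): joint angles nearest the present ones, or None.
- observe(): the state.
- get_image(name): name is "side" or "top"; returns (picture, depth): 384x512x3 uint8, red, green, blue; 384x512 float32, mm along the optical axis (not along the pixel's ray), 0 where there is no reading.
- camera_model(name): a dict with "fx", "fy", "cx", "cy" (pixels), "rvec" (rotation vector, rad) and "tvec" (3), from world to camera coordinates, as OpenCV has them. Camera axes: x right, y down, z forward; pixel columns grow to the right and rows downward; lengths in mm; the calibration is good to about 2 mm. A picture is of the moment at which its call begins. camera_model takes no time and is no camera call.
A pose or a line that the arm cannot do raises Unreachable and nothing moves.
- close_job(): hands the job in, once; it reports no verdict.
The state is a dict: "time": time; "joint_positions": joint angles; "qd": joint speeds; "joint_torque": joint torques, N m; "position": TCP position; "tool_rot": TCP orientation; "wrist_force": force on the tool from outside, world axes, zero at the start; "wrist_torque": the same for the moment, N m; "opening": finger opening in mm.
Only numpy, scipy, OpenCV 4.12 (cv2) and the standard library are available. Lean on these libraries where they do the work, as an engineer would, in place of code of your own. Each camera call takes 0.05 s, during which the arm holds its last target.

## Working session

There is one attempt and no reset: what is moved stays moved. The work goes in short steps, each a Python script; the robot and the scene stay as the last script left them, time stands still between calls to the robot, and variables do not carry over. Pictures are saved under pics/ and viewed, and the job is handed in when it is done.

```bash
mkdir -p pics; ls; python3 - <<'E'
from station import *
import cv2,numpy as np
for n in("top","side"):
    p,d=get_image(n); cv2.imwrite(f"pics/{n}0.png",p[:,:,::-1]); np.save(f"pics/{n}0.npy",d); m=camera_model(n);print(n,m)
s=observe();print(s)
E
```

```text
pics
top {'fx': 428.7013584088047, 'fy': 428.7013584088047, 'cx': 255.43889231731788, 'cy': 188.17116652385073, 'rvec': array([ 2.10044629, -2.13455633,  0.212925  ]), 'tvec': array([ -71.79704839,  517.49597646, 1490.5541712 ])}
side {'fx': 394.9323790195773, 'fy': 394.9323790195773, 'cx': 262.7224312494593, 'cy': 186.41578103031213, 'rvec': array([ 2.24159538, -0.43499068,  0.20131924]), 'tvec': array([-494.08173934,  163.00505711, 1260.22914058])}
{'time': 0.1, 'joint_positions': array([ 1.27973967e+00,  3.79346230e-01,  1.73468317e+00, -1.41739965e-05,
        1.02849649e+00, -3.33088235e-02]), 'qd': array([-2.29926363e-05, -6.18111170e-04,  3.86662888e-04,  1.73618634e-03,
       -2.18739744e-03,  4.99535341e-05]), 'joint_torque': array([-6.54202413e-04, -7.65039396e+01, -4.35294127e+01,  6.51211571e-02,
        3.96787701e-02, -3.70823568e-05]), 'position': array([178.35700843, 676.57298095, 232.38017446]), 'tool_rot': array([ 0.70119413,  0.09054669,  0.70129222, -0.09119932]), 'wrist_force': array([ 0.46323577,  0.67345496, -0.00671074]), 'wrist_torque': array([-0.01289464, -0.00317846,  0.01985107]), 'opening': 91.23040570784622}
```

View pics/top0.png

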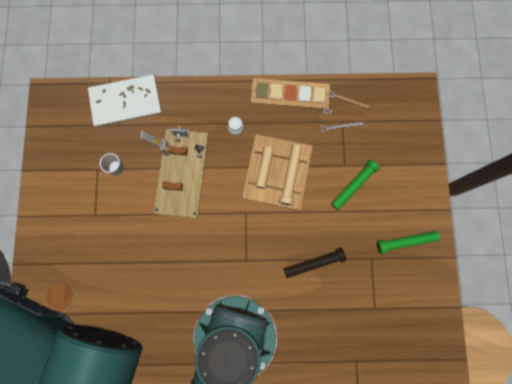

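View pics/side0.png

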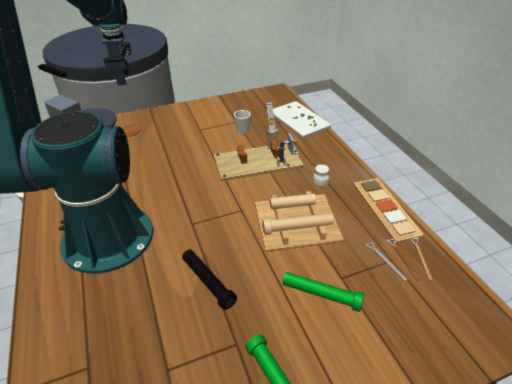

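```bash
cat > h.py <<'E'
import numpy as np,cv2
from station import *
def cloud(n,d):
    m=camera_model(n);R=cv2.Rodrigues(m['rvec'])[0];t=m['tvec']
    v,u=np.mgrid[:384,:512]
    P=np.stack([(u-m['cx'])/m['fx']*d,(v-m['cy'])/m['fy']*d,d],-1)
    W=(P-t)@R
    W[d==0]=np.nan
    return W
def proj(n,X):
    m=camera_model(n);K=np.array([[m['fx'],0,m['cx']],[0,m['fy'],m['cy']],[0,0,1]])
    return cv2.projectPoints(np.array(X,float).reshape(-1,1,3),m['rvec'],m['tvec'],K,None)[0].reshape(-1,2)
E
python3 - <<'E'
from h import *
for n,(a,b,c,e),k in(("top",(130,115,330,225),4),("side",(200,90,360,260),4)):
    im=cv2.imread(f"pics/{n}0.png")[b:e,a:c]
    W=cloud(n,np.load(f"pics/{n}0.npy"))
    k=min(800/(c-a),600/(e-b));
    cv2.imwrite(f"pics/{n}0c.png",cv2.resize(im,None,fx=k,fy=k,interpolation=cv2.INTER_CUBIC));print(n,k)
    if n=="top":
        for u,v in[(291,174),(287,198),(295,150),(264,168),(182,200),(176,150),(172,186),(235,125),(110,163),(160,145),(300,250)]: print(u,v,W[v,u].round(1))
E
```

```text
top 4.0
291 174 [ 562.  -208.    71.1]
287 198 [ 475.2 -191.1   70.4]
295 150 [ 650.9 -225.4   70.9]
264 168 [ 586.1 -112.    69.2]
182 200 [483.2 188.9  18.5]
176 150 [668.9 211.8  33.9]
172 186 [532.5 223.3  35.5]
235 125 [751.2  -8.8  66. ]
110 163 [628.2 460.5  14.8]
160 145 [666.  254.9 107.9]
300 250 [ 295.9 -237.4    3.2]
side 3.5294117647058822
```

View pics/top0c.png

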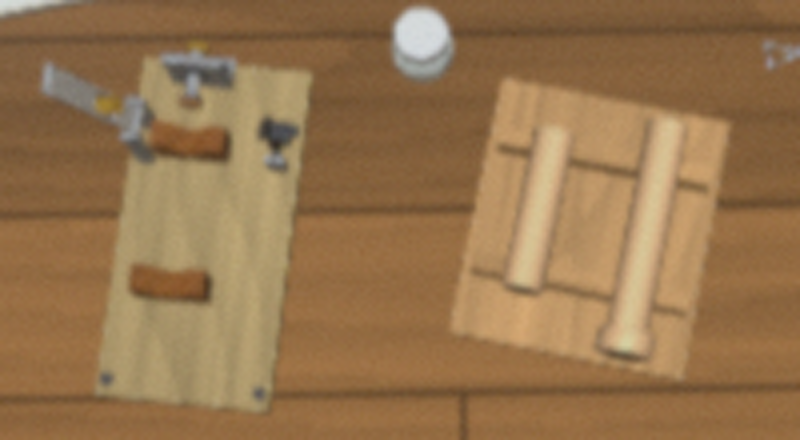

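View pics/side0c.png

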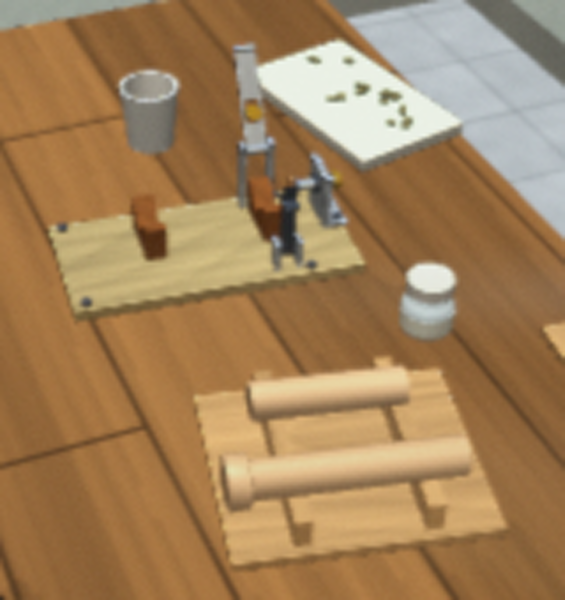

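```bash
cat > est.py <<'E'
from h import *
W=cloud("top",np.load("pics/top0.npy")); S=cloud("side",np.load("pics/side0.npy"))
def sel(W,x0,x1,y0,y1,z0,z1):
    P=W.reshape(-1,3);P=P[~np.isnan(P[:,0])]
    return P[(P[:,0]>x0)&(P[:,0]<x1)&(P[:,1]>y0)&(P[:,1]<y1)&(P[:,2]>z0)&(P[:,2]<z1)]
for n,C in(("top",W),("side",S)):
    t=sel(C,100,400,-100,100 if 0 else 100,-20,20); print(n,"table z",np.median(t[:,2]) if len(t) else None)
    t=sel(C,420,560,100,200,5,25);print("plate z",np.median(t[:,2]),t[:,2].std())
    st=sel(C,420,720,-280,-160,55,90)
    print("stem",len(st),st.mean(0),st.min(0),st.max(0))
    P=sel(C,400,780,80,320,9,22); r=cv2.minAreaRect(P[:,:2].astype(np.float32));print("plate",r)
    P=sel(C,480,600,120,300,30,70);print("vb1",len(P),P.mean(0),cv2.minAreaRect(P[:,:2].astype(np.float32)))
    P=sel(C,630,690,170,238,30,70);print("vb2",len(P),P.mean(0),cv2.minAreaRect(P[:,:2].astype(np.float32)))
    P=sel(C,700,760,140,300,40,140);print("stop",len(P),P.mean(0),cv2.minAreaRect(P[:,:2].astype(np.float32)),P[:,2].max())
    P=sel(C,600,760,60,160,40,140);print("catch",len(P),P.mean(0),cv2.minAreaRect(P[:,:2].astype(np.float32)),P[:,2].max())
    P=sel(C,580,760,220,400,80,240);print("strap",len(P),P.mean(0),P.min(0),P.max(0))
E
python3 est.py
```

```text
top table z 0.48228617592334866
plate z 15.15920240538993 3.8453342000681916
stem 609 [ 558.30691266 -207.4396624    66.00087121] [ 453.72612861 -248.79430463   55.02531004] [ 671.29255169 -163.29885499   79.91264711]
plate ((587.5612182617188, 203.0517120361328), (372.6103820800781, 223.4013671875), 3.1763713359832764)
vb1 147 [531.85599704 221.96594349  47.09341878] ((533.1126098632812, 221.54946899414062), (68.45669555664062, 25.83452796936035), 83.3907470703125)
vb2 139 [665.04896998 205.06821067  47.05460593] ((666.5858154296875, 205.9356231689453), (67.3945541381836, 26.891284942626953), 81.36970520019531)
stop 119 [727.77386829 198.23036987  68.5085374 ] ((727.83251953125, 198.3258819580078), (41.58293914794922, 47.589637756347656), 29.994495391845703) 84.56538839045395
catch 57 [653.20136063 124.02837401  85.88101227] ((652.516845703125, 123.36463928222656), (25.25754737854004, 23.709964752197266), 80.47917175292969) 125.12139195215495
strap 211 [673.68148747 269.34547646 138.0443194 ] [650.95184342 226.14864612  80.85848216] [730.23194989 305.81663408 197.78990654]
side tabl
[... 383 characters left out ...]
25, 223.2058563232422), (80.84830474853516, 24.717058181762695), 83.60297393798828)
vb2 88 [665.20100524 204.23507203  45.80176831] ((666.520263671875, 204.50140380859375), (66.8118667602539, 24.79804229736328), 79.27588653564453)
stop 96 [727.60638317 192.13999205  65.64430981] ((727.7565307617188, 195.73377990722656), (47.64306640625, 45.50542449951172), 33.777278900146484) 84.85070543087554
catch 103 [656.8173716  123.61347984  74.69614874] ((656.9125366210938, 120.83245849609375), (25.755348205566406, 31.32232666015625), 76.3245620727539) 119.54355031498046
strap 208 [674.05689865 268.65884742 132.86915283] [617.48163313 225.22586269  80.16354617] [736.68925463 398.49427153 194.97217943]
```

```bash
cat > est2.py <<'E'
from est import *
from scipy.optimize import least_squares
from scipy.spatial.transform import Rotation as Ro
print('----')
for C in (W,S):
    P=sel(C,440,690,-290,-140,48,85)
    # body points
    f=lambda p,Q:np.hypot((Q[:,1]-p[0]-np.tan(p[1])*(Q[:,0]-560))*np.cos(p[1]),Q[:,2]-p[2])-19
    Q=P[(P[:,0]>500)&(P[:,0]<655)]
    r=least_squares(f,[-208,-.19,50],args=(Q,),loss='soft_l1',f_scale=2); p=r.x
    c,s=np.cos(p[1]),np.sin(p[1])
    al=(P[:,0]-560)*c+(P[:,1]-p[0])*s; ac=-(P[:,0]-560)*s+(P[:,1]-p[0])*c
    print("stem line",p,np.abs(r.fun).mean(),"along",al[np.abs(ac)<15].min(),al[np.abs(ac)<15].max(), np.sort(al)[:8].round(1),np.sort(al)[-8:].round(1))
q=Ro.from_quat(observe()['tool_rot'],scalar_first=True).as_matrix();print(q.round(2))
E
python3 est2.py | sed -n '/----/,$p'
```

```text
----
stem line [-207.90173633   -0.22658773   49.98002767] 2.935961193273667 along -105.49864385705077 115.10183003409225 [-105.5 -105.5 -105.5 -105.1 -104.9 -104.8 -104.7 -104.7] [112.  112.5 112.9 113.  114.1 114.2 114.4 115.1]
stem line [-206.23912388   -0.21387415   49.52594523] 3.729359186537529 along -104.02214862482006 116.39466040154318 [-104.  -104.  -103.7 -103.6 -103.6 -103.6 -103.6 -103.4] [113.6 113.7 113.7 114.  114.  114.9 115.6 116.4]
[[-0.    0.25  0.97]
 [-0.    0.97 -0.25]
 [-1.   -0.   -0.  ]]
```

```bash
cat >> h.py <<'E'
from scipy.spatial.transform import Rotation as Ro
def quat(a):
    x=np.array([0,0,-1.]);y=np.array([-np.sin(a),np.cos(a),0]);z=np.cross(x,y)
    return Ro.from_matrix(np.stack([x,y,z],1)).as_quat(scalar_first=True)
SA=-0.22; SC=np.array([565,-208.0])
JA=-0.115; JD=np.array([np.cos(JA),np.sin(JA)]); JN=np.array([-JD[1],JD[0]])
JO=np.array([599.7,213.7])-7.5*JD
def jig(x,y,z): return np.r_[JO+x*JD+y*JN,z]
def injig(p): d=np.array(p[:2])-JO; return np.array([d@JD,d@JN,p[2]]).round(2)
def st(l=""):
    s=observe();f=s['wrist_force'];print(l,"t%.2f"%s['time'],"p",s['position'].round(2),"jig",injig(s['position']),"F along %.2f lat %.2f z %.2f"%(f[:2]@JD,f[:2]@JN,f[2]),"T",s['wrist_torque'].round(2),"op %.1f"%s['opening']);return s
E
python3 - <<'E'
from h import *
# strap in jig frame
W=cloud("top",np.load("pics/top0.npy"));P=W.reshape(-1,3);P=P[~np.isnan(P[:,0])]
Q=np.array([injig(p) for p in P]);m=(Q[:,0]>60)&(Q[:,0]<92)&(Q[:,1]>20)&(Q[:,1]<130)&(Q[:,2]>85)
q=Q[m];print("strap",q.mean(0),q.max(0));d=q[q[:,2]>120];print("angle",np.arctan2(d[:,2]-90,-(d[:,1]-40)).mean(), "r",np.hypot(d[:,2]-90,d[:,1]-40).max())
s=observe();line_to([*s['position'][:2],330],max_speed=250)
move_ptp([*SC,230],quat(SA));move_gripper(62)
line_to([*SC,110],max_speed=120)
hit=line_to([*SC,50],max_speed=60,contact_N=5);print(hit)
st()
p,d=get_image("side");cv2.imwrite("pics/s1.png",cv2.resize(p[90:270,180:400,::-1],None,fx=3.3,fy=3.3))
p,d=get_image("top");cv2.imwrite("pics/t1.png",cv2.resize(p[110:230,220:380,::-1],None,fx=4,fy=4))
E
```

```text
strap [ 74.99061856  65.78907216 142.13226804] [ 91.41  99.75 197.79]
angle 2.023481162499141 r 120.59573168234438
False
 t6.95 p [ 565.26 -208.09   50.36] jig [  21.69 -422.96   50.36] F along 0.72 lat -0.43 z 0.13 T [-0.01  0.06 -0.01] op 61.8
```

View pics/s1.png

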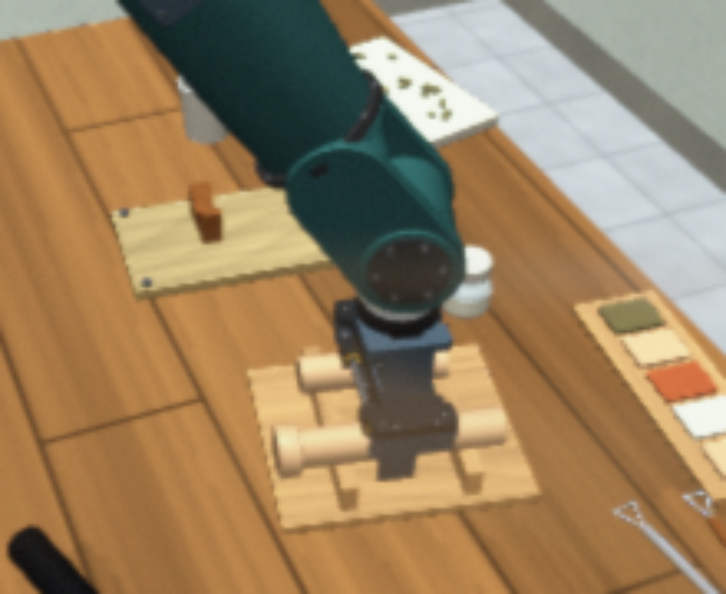

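View pics/t1.png

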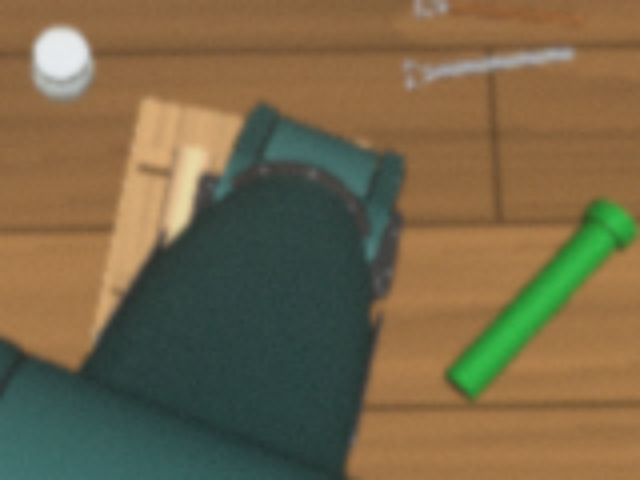

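The side view shows the jaws straddling the stem at mid-length, around (400,440), with the sleeve clear. The top view is blocked by the arm. I'll grip and lift.

```bash
python3 - <<'E'
from h import *
move_gripper(30,12);st("grip")
line_to([*SC,90],max_speed=60);st("lift")
line_to([*SC,230],max_speed=200)
move_ptp(jig(-27,0,230),quat(JA))
line_to(jig(-27,0,110),max_speed=120);pause(.2);st("above")
p,d=get_image("side");cv2.imwrite("pics/s2.png",cv2.resize(p[50:230,160:380,::-1],None,fx=3.3,fy=3.3))
p,d=get_image("top");cv2.imwrite("pics/t2.png",cv2.resize(p[90:240,120:330,::-1],None,fx=3.8,fy=3.8))
np.save("pics/s2.npy",get_image("side")[1])
E
```

```text
grip t7.55 p [ 564.95 -208.54   50.17] jig [  21.43 -423.44   50.17] F along -1.90 lat -5.60 z 1.93 T [-0.95  0.48 -0.09] op 37.6
lift t8.37 p [ 564.82 -207.92   89.83] jig [  21.23 -422.84   89.83] F along 0.24 lat -0.04 z -3.10 T [ 0.04  0.   -0.03] op 37.3
above t12.13 p [565.73 217.79 110.62] jig [-26.72   0.16 110.62] F along 0.22 lat -0.04 z -1.90 T [0.04 0.02 0.01] op 37.6
```

View pics/s2.png

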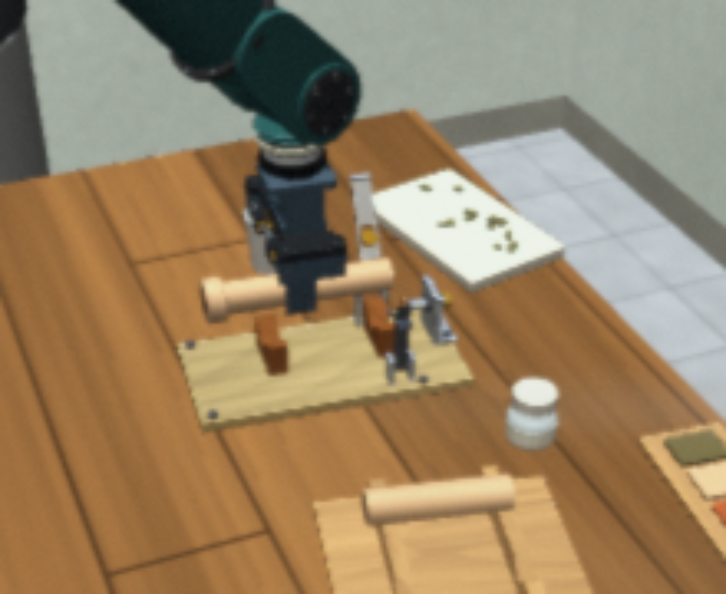

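View pics/t2.png

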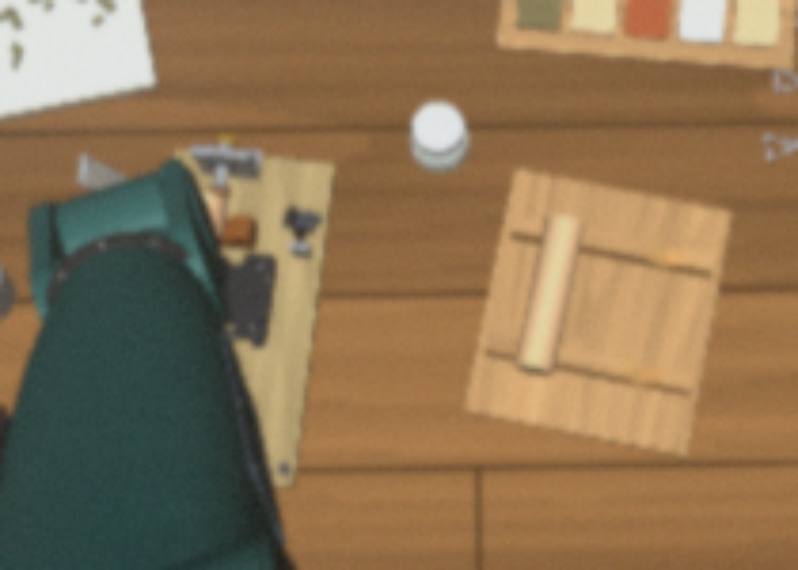

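```bash
python3 - <<'E'
from h import *
C=cloud("side",np.load("pics/s2.npy")).reshape(-1,3);C=C[~np.isnan(C[:,0])]
Q=np.array([np.r_[(p[:2]-JO)@JD,(p[:2]-JO)@JN,p[2]] for p in C])
q=Q[(np.abs(Q[:,1])<30)&(Q[:,2]>100)&(Q[:,2]<140)&(Q[:,0]>-160)&(Q[:,0]<110)&((Q[:,0]>20)|(Q[:,0]<-75))]
print(np.sort(q[:,0])[[0,3,6]],np.sort(q[:,0])[[-10,-7,-4,-1]])
for a,b in((-110,-75),(25,50),(50,80)):
    z=q[(q[:,0]>a)&(q[:,0]<b)];print(a,b,z.mean(0),z[:,2].max())
# button/stop
q=Q[(np.abs(Q[:,1])<14)&(Q[:,2]>45)&(Q[:,2]<75)&(Q[:,0]>90)&(Q[:,0]<150)];print(np.sort(q[:,0]).round())
E
```

```text
[-137.21006248 -136.42308525 -135.66244713] [80.59864497 81.44680867 82.50515606 84.08908407]
-110 -75 [-93.08744551 -11.03067071 118.90919775] 131.13603638760497
25 50 [ 38.17298484 -13.19228625 118.31986974] 129.7405584819454
50 80 [ 64.74620765 -10.22665019 119.48342263] 133.56438889556867
[102. 103. 104. 105. 105. 105. 107. 109. 109. 110. 112. 112. 112. 116.
 116. 118. 120. 121. 122. 124. 125. 127. 129. 130. 130. 130. 131. 131.
 131. 132. 132. 133. 136. 136. 136. 136. 136. 137. 137. 137. 137. 138.]
```

```bash
python3 - <<'E'
from h import *
line_to(jig(-27,0,70),max_speed=60,contact_N=4);st("70")
print(line_to(jig(-27,0,57),max_speed=12,contact_N=3));st("down");pause(.3);st("settled")
E
```

```text
70 t13.10 p [565.6  217.73  70.15] jig [-26.84   0.09  70.15] F along -0.88 lat 0.12 z -2.79 T [ 0.05 -0.05 -0.01] op 38.0
True
down t13.82 p [565.45 217.78  61.29] jig [-26.99   0.13  61.29] F along 0.96 lat 2.36 z 2.53 T [ 0.39 -0.22 -0.03] op 37.4
settled t14.12 p [565.4 217.8  61.3] jig [-27.04   0.14  61.3 ] F along 2.00 lat 5.44 z 2.58 T [ 0.73 -0.58  0.03] op 37.9
```

```bash
python3 - <<'E'
from h import *
for y,z in((1,61.3),(1.5,60.5)):
    line_to(jig(-27,y,z),max_speed=8,contact_N=6);pause(.2);st(str((y,z)))
E
```

```text
(1, 61.3) t14.54 p [565.07 218.3   60.84] jig [-27.43   0.6   60.84] F along -1.10 lat -0.21 z -0.61 T [0.16 0.1  0.02] op 37.8
(1.5, 60.5) t15.01 p [565.55 219.12  60.43] jig [-27.04   1.46  60.43] F along 0.17 lat -0.02 z -2.32 T [ 0.   -0.05  0.02] op 37.6
```

```bash
python3 - <<'E'
from h import *
print(line_to(jig(-27,1.5,58),max_speed=6,contact_N=2.5));pause(.2);st("down")
E
```

```text
True
down t15.45 p [565.64 219.07  60.03] jig [-26.95   1.43  60.03] F along -0.14 lat -1.28 z 5.03 T [-0.08 -0.03  0.  ] op 37.8
```

```bash
python3 - <<'E'
from h import *
move_gripper(46);pause(.2);st("open");move_gripper(30,10);pause(.2);st("regrip")
line_to(jig(-20,1.4,60.1),max_speed=10,contact_N=6);st("7mm")
E
```

```text
open t16.01 p [564.99 218.94  59.41] jig [-27.58   1.22  59.41] F along 0.33 lat 0.11 z 0.57 T [ 0.08  0.01 -0.01] op 45.7
regrip t16.50 p [565.06 219.04  59.47] jig [-27.52   1.33  59.47] F along -1.03 lat 2.64 z -0.13 T [0.58 0.02 0.03] op 37.9
7mm t17.41 p [572.47 218.22  60.04] jig [-20.07   1.36  60.04] F along 0.30 lat -0.58 z -1.26 T [ 0.02 -0.04 -0.04] op 37.9
```

```bash
python3 - <<'E'
from h import *
x=-20;h=False
while x<12 and not h:
    x+=4; h=line_to(jig(x,1.4,59.9),max_speed=10,contact_N=5);s=st(str(x))
    if -(s['wrist_force'][:2]@JD)>5: break
print(h);pause(.2);st("rest")
E
```

```text
-16 t17.96 p [576.52 217.77  59.86] jig [-16.     1.38  59.86] F along -0.46 lat 0.31 z -2.11 T [-0.01  0.06 -0.07] op 37.7
-12 t18.51 p [580.49 217.32  59.87] jig [-12.     1.4   59.87] F along 0.24 lat -0.83 z -2.23 T [-0.04 -0.04 -0.  ] op 37.6
-8 t19.06 p [584.44 216.88  59.88] jig [-8.03  1.41 59.88] F along -1.18 lat -0.03 z -2.80 T [0.07 0.18 0.04] op 37.5
-4 t19.28 p [584.36 216.78  59.51] jig [-8.09  1.3  59.51] F along -0.32 lat 1.75 z 2.13 T [ 0.17 -0.05  0.03] op 37.8
True
rest t19.48 p [584.33 216.8   59.45] jig [-8.12  1.32 59.45] F along 1.50 lat 2.38 z 4.51 T [ 0.25 -0.26 -0.02] op 37.5
```

```bash
python3 - <<'E'
from h import *
move_gripper(46);pause(.1);st("open");
line_to(jig(-8.1,1.3,59.8),max_speed=10);st()
move_gripper(30,10);pause(.2);st("regrip")
f0=None
x=-8.1
for i in range(16):
    x+=1; h=line_to(jig(x,1.3,59.7),max_speed=6,contact_N=6);s=st("%.1f %s"%(x,h))
    if h or -(s['wrist_force'][:2]@JD)>5: break
E
```

```text
open t19.94 p [583.46 216.45  58.8 ] jig [-8.94  0.87 58.8 ] F along -0.72 lat -0.24 z 0.25 T [ 0.05  0.02 -0.03] op 45.8
 t20.21 p [584.47 216.79  59.88] jig [-7.99  1.33 59.88] F along 0.54 lat 0.22 z 0.38 T [-0.02  0.02 -0.  ] op 45.8
regrip t20.70 p [584.36 216.85  59.81] jig [-8.1   1.37 59.81] F along 0.43 lat 2.13 z -0.29 T [0.27 0.02 0.02] op 37.5
-7.1 True t20.91 p [584.44 216.84  59.72] jig [-8.02  1.37 59.72] F along -0.59 lat 0.12 z 5.88 T [0.12 0.22 0.01] op 37.8
```

```bash
python3 - <<'E'
from h import *
x=-8.1
for i in range(16):
    x+=1; h=line_to(jig(x,1.4,59.82),max_speed=6,contact_N=6);s=st("%.1f %s"%(x,h))
    if -(s['wrist_force'][:2]@JD)>4.5: break
E
```

```text
-7.1 True t21.14 p [584.45 216.83  59.74] jig [-8.01  1.36 59.74] F along -1.08 lat -0.08 z 5.77 T [0.12 0.14 0.03] op 38.0
-6.1 True t21.40 p [584.46 216.86  59.75] jig [-8.01  1.39 59.75] F along -1.83 lat 0.74 z 6.39 T [0.06 0.17 0.02] op 37.6
-5.1 True t21.68 p [584.45 216.84  59.72] jig [-8.01  1.37 59.72] F along -0.60 lat 0.33 z 5.32 T [0.15 0.17 0.01] op 37.8
-4.1 True t21.99 p [584.48 216.84  59.69] jig [-7.98  1.38 59.69] F along -1.10 lat 0.15 z 5.34 T [ 0.14  0.1  -0.02] op 37.5
-3.1 True t22.32 p [584.49 216.85  59.68] jig [-7.97  1.38 59.68] F along -1.61 lat -0.14 z 5.54 T [0.09 0.12 0.01] op 37.7
-2.1 True t22.68 p [584.54 216.86  59.7 ] jig [-7.92  1.4  59.7 ] F along -0.75 lat 0.71 z 5.22 T [ 0.04  0.14 -0.02] op 37.8
-1.1 True t23.07 p [584.53 216.82  59.65] jig [-7.93  1.36 59.65] F along -1.40 lat 0.42 z 6.26 T [0.07 0.17 0.05] op 37.9
-0.1 True t23.48 p [584.57 216.85  59.63] jig [-7.89  1.39 59.63] F along -0.56 lat 0.48 z 5.01 T [0.05 0.12 0.04] op 37.8
0.9 True t23.90 p [584.58 216.84  59.62] jig [-7.88  1.39 59.62] F along -0.62 lat -0.05 z 5.43 T [0.1  0.13
[... 173 characters left out ...]
.6 ] jig [-7.85  1.38 59.6 ] F along -1.23 lat 0.54 z 6.11 T [0.09 0.11 0.04] op 38.0
3.9 True t25.32 p [584.65 216.85  59.59] jig [-7.81  1.4  59.59] F along -1.88 lat 0.12 z 5.51 T [ 0.09  0.15 -0.02] op 37.5
4.9 True t25.83 p [584.61 216.83  59.52] jig [-7.85  1.38 59.52] F along -1.24 lat 0.08 z 5.65 T [0.09 0.12 0.05] op 37.9
5.9 True t26.37 p [584.63 216.81  59.52] jig [-7.82  1.36 59.52] F along -1.53 lat -0.21 z 6.12 T [0.04 0.12 0.  ] op 37.9
6.9 True t26.93 p [584.69 216.83  59.53] jig [-7.78  1.39 59.53] F along -0.57 lat -0.86 z 4.99 T [0.01 0.14 0.04] op 37.6
7.9 True t27.49 p [584.67 216.84  59.49] jig [-7.79  1.39 59.49] F along -0.63 lat 0.52 z 6.22 T [0.07 0.1  0.05] op 37.9
```

```bash
python3 - <<'E'
from h import *
line_to(jig(-8.2,1.4,59.85),max_speed=10);pause(.1);st("unload")
x=-8.2
for i in range(10):
    x+=.4; line_to(jig(x,1.4,59.85),max_speed=5);s=st("%.1f"%x)
    if -(s['wrist_force'][:2]@JD)>4.5: break
E
```

```text
unload t27.84 p [584.19 216.81  59.71] jig [-8.26  1.31 59.71] F along 0.43 lat -0.01 z -1.66 T [ 0.09 -0.16  0.06] op 38.1
-7.8 t28.09 p [584.54 216.81  59.74] jig [-7.91  1.35 59.74] F along -0.77 lat -0.28 z -1.00 T [ 0.03 -0.01  0.  ] op 37.6
-7.4 t28.34 p [584.7  216.78  59.68] jig [-7.76  1.34 59.68] F along -3.53 lat 1.91 z -0.40 T [ 0.24  0.49 -0.02] op 37.8
-7.0 t28.59 p [584.72 216.74  59.6 ] jig [-7.73  1.3  59.6 ] F along -6.40 lat 0.28 z -0.30 T [0.32 0.85 0.07] op 37.5
```

```bash
python3 - <<'E'
from h import *
pause(.2);st("hold");move_gripper(60);st("open")
s=observe()['position']
line_to([s[0],s[1],100],max_speed=60,contact_N=4);line_to(jig(-8,1.4,290),max_speed=220);st()
move_ptp(jig(75,140,290),quat(JA));move_gripper(0);s=st()
p,d=get_image("side");cv2.imwrite("pics/s3.png",cv2.resize(p[50:230,160:380,::-1],None,fx=3.3,fy=3.3));np.save("pics/s3.npy",d)
p,d=get_image("top");cv2.imwrite("pics/t3.png",cv2.resize(p[90:240,100:310,::-1],None,fx=3.8,fy=3.8));np.save("pics/t3.npy",d)
E
```

```text
hold t28.79 p [584.72 216.73  59.62] jig [-7.73  1.29 59.62] F along -5.68 lat 0.63 z -0.05 T [0.37 0.89 0.07] op 38.0
open t29.32 p [585.56 216.76  59.9 ] jig [-6.9   1.42 59.9 ] F along -0.24 lat -0.16 z 0.14 T [ 0.02 -0.05 -0.03] op 60.2
 t31.16 p [583.83 216.68 288.57] jig [ -8.61   1.14 288.57] F along -0.71 lat 0.42 z -1.39 T [ 0.03 -0.06  0.01] op 59.6
 t32.83 p [682.82 345.03 289.99] jig [ 75.   140.   289.99] F along -0.10 lat -0.19 z -0.13 T [ 0.04 -0.01 -0.  ] op 0.7
```

View pics/s3.png

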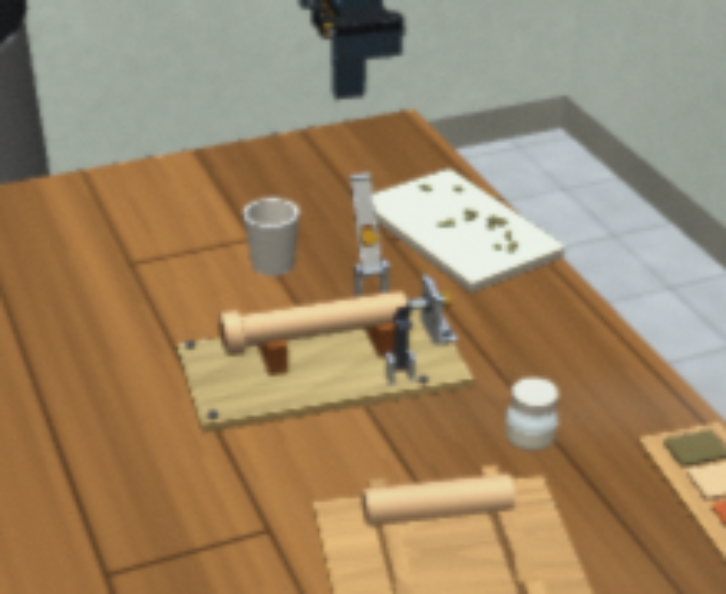

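View pics/t3.png

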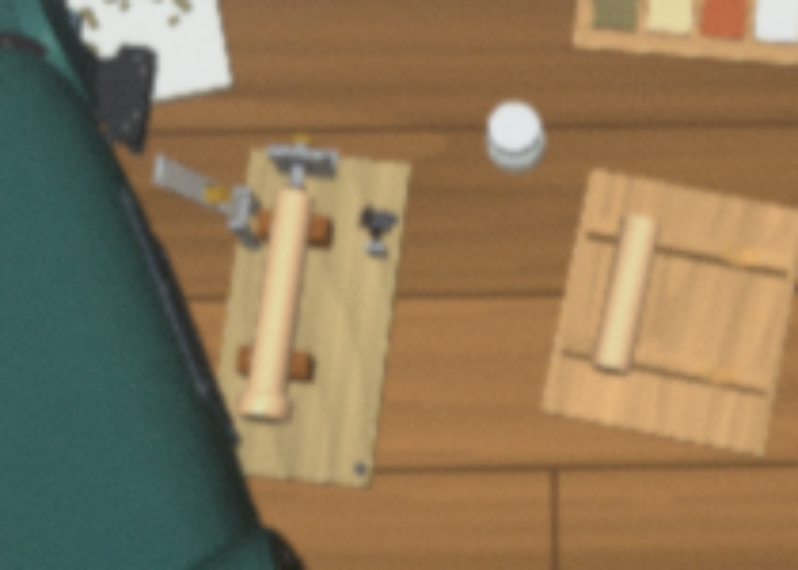

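```bash
cat >> h.py <<'E'
Y0=1.4;T=13.5
def strap_tcp(th,r=88,off=0):
    y=40+Y0-r*np.cos(th)+(2.5+off)*np.sin(th); z=90+r*np.sin(th)+(2.5+off)*np.cos(th)
    return jig(75,y+T,z+19)
E
python3 - <<'E'
from h import *
line_to(jig(75,140,178+19),max_speed=150,contact_N=5);st("down")
a=strap_tcp(np.pi/2)
print(line_to(a,max_speed=70,contact_N=12));st("vertical")
for th in (1.4,1.2,1.0):
    h=line_to(strap_tcp(th),max_speed=70,contact_N=12);s=st("%.2f %s"%(th,h))
    if h:break
p,d=get_image("side");cv2.imwrite("pics/s4.png",cv2.resize(p[50:230,160:380,::-1],None,fx=3.3,fy=3.3))
E
```

```text
down t33.69 p [683.31 345.27 197.96] jig [ 75.46 140.3  197.96] F along -0.62 lat 0.28 z 0.16 T [-0.04 -0.   -0.06] op 0.4
False
vertical t35.02 p [673.26 263.15 196.8 ] jig [ 74.9   57.57 196.8 ] F along -0.07 lat -0.49 z -0.38 T [ 0.01 -0.01 -0.  ] op 0.1
1.40 False t35.39 p [671.56 247.49 196.1 ] jig [ 75.01  41.81 196.1 ] F along -1.08 lat -0.05 z 0.92 T [ 0.01 -0.01  0.01] op 0.4
1.20 False t35.79 p [669.55 230.6  191.76] jig [ 74.95  24.81 191.76] F along -1.07 lat -0.14 z -0.45 T [ 0.05 -0.05 -0.01] op 0.6
1.00 False t36.19 p [667.65 214.88 184.07] jig [ 74.86   8.97 184.07] F along -0.30 lat -0.49 z 0.96 T [ 0.08 -0.01  0.02] op 0.5
```

View pics/s4.png

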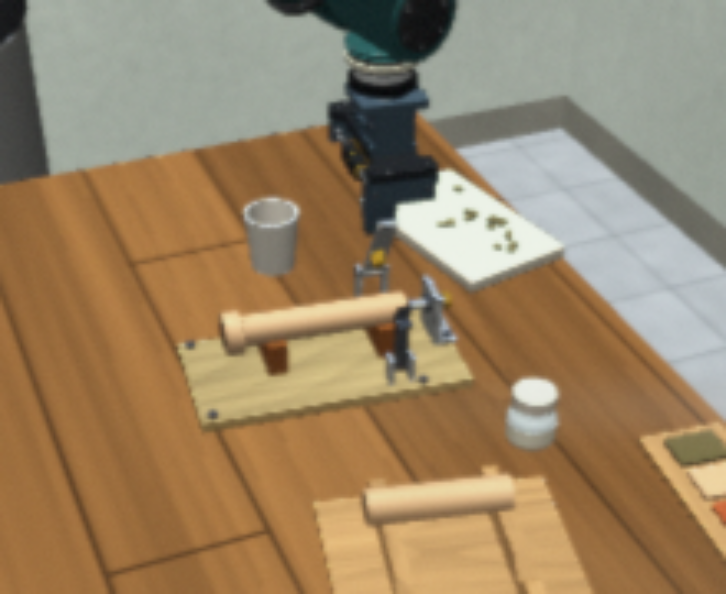

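The strap is past vertical, visible at (378,245), and is following the fingertip.

```bash
python3 - <<'E'
from h import *
for th in (.8,.6,.45,.3,.2,.13):
    h=line_to(strap_tcp(th),max_speed=60,contact_N=10);s=st("%.2f %s"%(th,h))
    if h:break
p,d=get_image("side");cv2.imwrite("pics/s5.png",cv2.resize(p[50:230,160:380,::-1],None,fx=3.3,fy=3.3))
E
```

```text
0.80 False t36.68 p [666.05 201.02 173.54] jig [ 74.86  -4.98 173.54] F along -0.36 lat -0.27 z 0.08 T [-0.02 -0.02  0.03] op 0.3
0.60 False t37.12 p [664.67 189.42 160.3 ] jig [ 74.83 -16.66 160.3 ] F along -0.41 lat -0.52 z -0.22 T [ 0.03  0.01 -0.01] op 0.8
0.45 False t37.49 p [663.79 182.6  149.02] jig [ 74.74 -23.54 149.02] F along 0.35 lat -0.23 z 0.44 T [ 0.01 -0.05  0.08] op 0.5
0.30 False t37.86 p [663.19 177.51 136.84] jig [ 74.73 -28.66 136.84] F along -0.18 lat 0.80 z 0.56 T [ 0.    0.01 -0.01] op 0.2
0.20 False t38.16 p [662.94 175.16 128.43] jig [ 74.75 -31.03 128.43] F along -0.19 lat 0.51 z -0.07 T [-0.02 -0.04 -0.01] op 0.3
0.13 False t38.41 p [662.84 174.04 122.43] jig [ 74.78 -32.15 122.43] F along -0.04 lat -0.03 z -0.40 T [ 0.05  0.01 -0.04] op 0.6
```

View pics/s5.png

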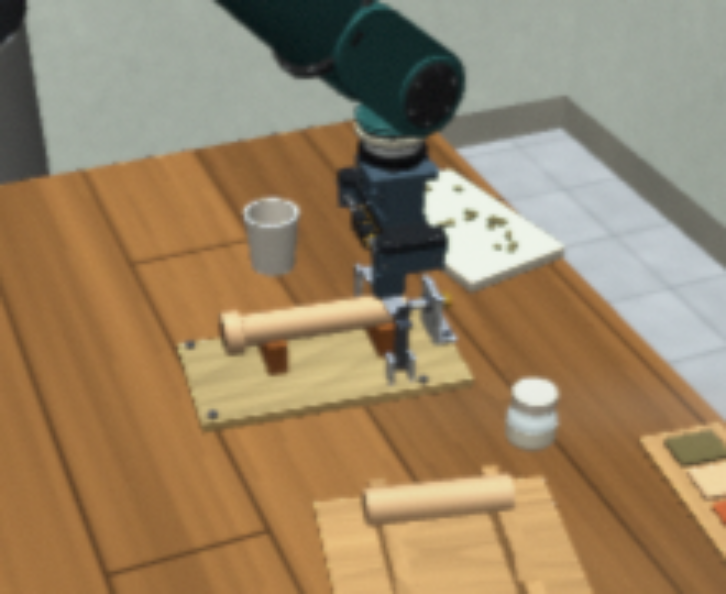

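```bash
python3 - <<'E'
from h import *
z=122
prev=0
while z>109.5:
    z-=1; h=line_to(jig(75,-34.5,z),max_speed=10,contact_N=12);s=st("%.1f %s"%(z,h))
    f=s['wrist_force'][2]
    if h or f>22: break
    if z<114 and prev>4 and f<prev-3.5: print("drop");break
    prev=f
p,d=get_image("side");cv2.imwrite("pics/s6.png",cv2.resize(p[90:190,200:330,::-1],None,fx=5,fy=5))
E
```

```text
121.0 False t38.92 p [662.86 171.69 121.09] jig [ 75.06 -34.49 121.09] F along 0.54 lat 0.61 z 1.75 T [ 0.09 -0.02  0.04] op 0.7
120.0 False t39.17 p [662.86 171.62 120.09] jig [ 75.08 -34.55 120.09] F along -0.24 lat -0.65 z 3.00 T [-0.15  0.02  0.02] op 0.4
119.0 False t39.42 p [662.86 171.54 119.04] jig [ 75.08 -34.64 119.04] F along 0.10 lat -3.51 z 3.83 T [-0.48  0.05  0.05] op 0.8
118.0 False t39.67 p [662.85 171.5  118.04] jig [ 75.08 -34.68 118.04] F along 0.04 lat -2.96 z 3.52 T [-0.62  0.07 -0.01] op 0.5
117.0 False t39.92 p [662.86 171.52 117.03] jig [ 75.08 -34.65 117.03] F along 1.16 lat -3.55 z 4.26 T [-0.7   0.05  0.01] op 0.5
116.0 False t40.17 p [662.84 171.63 115.96] jig [ 75.05 -34.55 115.96] F along 1.11 lat -2.70 z 3.41 T [-0.54 -0.04 -0.03] op 0.5
115.0 False t40.42 p [662.79 171.74 114.88] jig [ 74.99 -34.45 114.88] F along 0.77 lat -0.79 z 1.51 T [-0.38 -0.14  0.02] op 0.7
114.0 False t40.67 p [662.74 171.77 113.84] jig [ 74.93 -34.42 113.84] F along 2.11 lat -0.93 z 1.61 T [-0.2  -0.15 -0.05] op 0.7
113.0 False t40.92 p [662.69 171.79 112.8 ] jig [ 74.88 -34.4  112.8 ] F along 0.45 lat -1.38 z 0.03 T [-0.1  -0.11 -0.  ] op 0.4
112.0 False t41.17 p [662.7  171.76 111.91] jig [ 74.89 -34.44 111.91] F along 0.15 lat 0.55 z 1.20 T [-0.01  0.03  0.02] op 0.6
111.0 False t41.42 p [662.71 171.73 110.93] jig [ 74.91 -34.47 110.93] F along -0.43 lat 0.62 z 2.61 T [0.04 0.12 0.01] op 0.3
110.0 False t41.67 p [662.74 171.72 109.96] jig [ 74.94 -34.47 109.96] F along -1.80 lat -0.36 z 3.12 T [-0.    0.24  0.04] op 0.4
109.0 False t41.92 p [662.78 171.69 108.96] jig [ 74.98 -34.5  108.96] F along -1.30 lat 0.62 z 2.78 T [ 0.12  0.31 -0.05] op 0.4
```

View pics/s6.png

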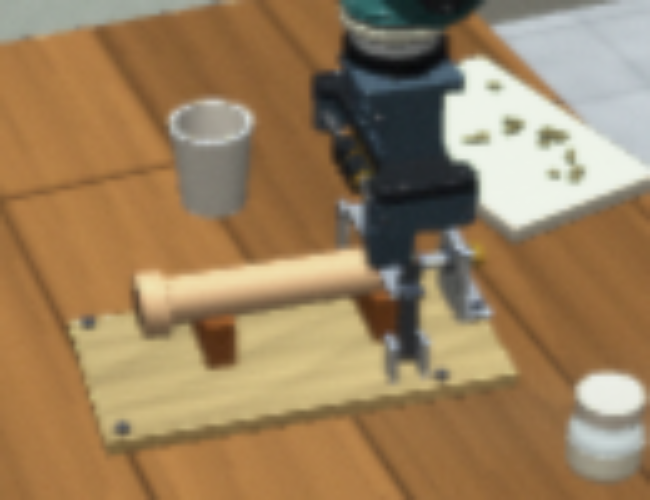

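```bash
python3 - <<'E'
from h import *
line_to(jig(75,-34.5,117),max_speed=40);st()
p,d=get_image("side");cv2.imwrite("pics/s7.png",cv2.resize(p[90:190,200:330,::-1],None,fx=6,fy=6,interpolation=cv2.INTER_CUBIC));np.save("pics/s7.npy",d)
C=cloud("side",d).reshape(-1,3);C=C[~np.isnan(C[:,0])]
Q=np.array([np.r_[(p[:2]-JO)@JD,(p[:2]-JO)@JN,p[2]] for p in C])
for a,b in((-95,-85),(-85,-75),(-75,-65),(-65,-55),(-55,-45)):
    q=Q[(Q[:,0]>62)&(Q[:,0]<88)&(Q[:,1]>a)&(Q[:,1]<b)&(Q[:,2]>60)]
    print(a,b,len(q),np.sort(q[:,2])[-6:].round(1))
E
```

```text
t42.32 p [662.95 171.68 117.3 ] jig [ 75.16 -34.48 117.3 ] F along -1.24 lat -0.66 z -0.59 T [-0.01 -0.03 -0.03] op 0.7
-95 -85 91 [428.8 429.9 430.2 436.7 438.5 438.7]
-85 -75 140 [285.1 286.1 288.4 310.5 311.3 314.3]
-75 -65 55 [315.5 319.7 320.6 321.1 322.7 324.7]
-65 -55 19 [293.5 293.7 294.8 295.8 296.5 297.6]
-55 -45 29 [126.8 261.2 261.6 263.6 263.6 265.5]
```

View pics/s7.png

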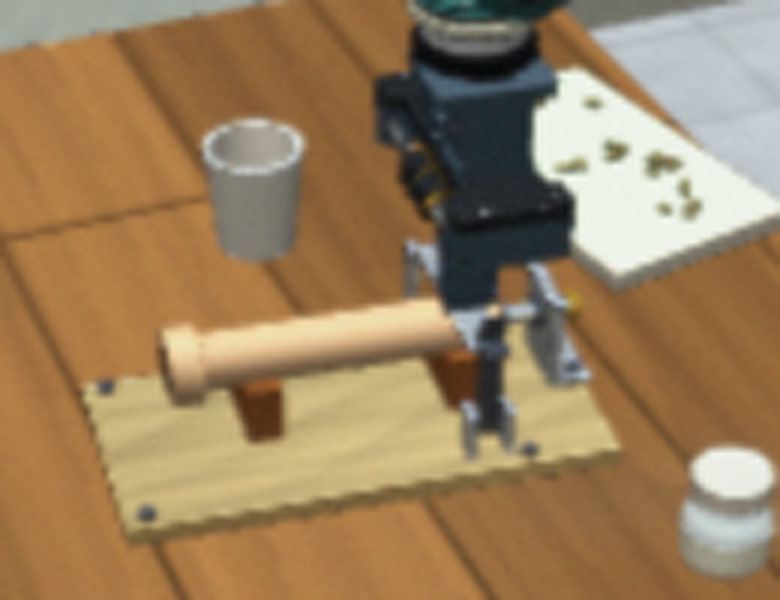

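```bash
python3 - <<'E'
from h import *
line_to(jig(75,-34.5,240),max_speed=250)
move_ptp(jig(75,150,260),quat(JA));st()
for n in("side","top"):
    p,d=get_image(n);np.save(f"pics/{n}8.npy",d)
    a,b,c,e=(200,90,330,190) if n=="side" else (130,115,215,225)
    k=min(800/(c-a),600/(e-b))
    cv2.imwrite(f"pics/{n}8.png",cv2.resize(p[b:e,a:c,::-1],None,fx=k,fy=k,interpolation=cv2.INTER_CUBIC))
    C=cloud(n,d).reshape(-1,3);C=C[~np.isnan(C[:,0])]
    Q=np.array([np.r_[(p[:2]-JO)@JD,(p[:2]-JO)@JN,p[2]] for p in C])
    for a in range(-95,65,10):
        q=Q[(Q[:,0]>66)&(Q[:,0]<84)&(Q[:,1]>a)&(Q[:,1]<a+10)&(Q[:,2]>60)&(Q[:,2]<180)]
        print(n,a,len(q),np.sort(q[:,2])[-5:].round(1))
E
```

```text
t43.77 p [683.5  354.45 258.61] jig [ 74.59 149.44 258.61] F along 0.31 lat 0.09 z -0.43 T [0.03 0.01 0.  ] op 0.3
side -95 11 [103.8 105.7 107.2 110.8 116.8]
side -85 44 [111.4 114.4 116.6 117.4 118.6]
side -75 5 [ 77.3  86.9  90.3 100.1 104.3]
side -65 2 [92.3 93.4]
side -55 5 [90.2 91.2 91.3 93.8 94.2]
side -45 7 [93.2 93.2 93.9 94.  95.8]
side -35 7 [91.7 92.  93.1 93.3 94. ]
side -25 7 [88.8 92.2 92.4 92.8 94.9]
side -15 13 [91.4 92.8 93.4 96.  96.3]
side -5 14 [ 97.   98.5  99.1  99.6 100.5]
side 5 3 [93.9 97.5 98.7]
side 15 6 [91.7 93.8 94.8 95.2 96. ]
side 25 6 [89.6 93.3 93.7 94.3 94.3]
side 35 6 [93.  95.2 95.8 96.2 97.7]
side 45 0 []
side 55 0 []
top -95 11 [104.5 106.2 106.4 107.5 108.2]
top -85 21 [114.2 115.7 117.4 119.3 121.5]
top -75 14 [ 93.8  98.3 100.7 102.1 103. ]
top -65 13 [ 95.7  96.4  98.2  98.9 103.1]
top -55 13 [ 94.4  94.6  94.8  99.1 101.4]
top -45 13 [95.6 96.3 96.7 96.8 99.1]
top -35 18 [ 94.8  96.4  97.   98.3 102.1]
top -25 15 [95.4 96.3 96.4 97.9 97.9]
top -15 11 [ 86.   90.   98.5  98.8 100.8]
top -5 17 [100.6 101.  102.  103.  103.3]
top 5 10 [ 97.   98.6  99.2 100.3 100.4]
top 15 14 [ 95.2  95.5  96.5  99.2 100.2]
top 25 13 [94.2 94.7 95.2 96.4 96.7]
top 35 14 [ 96.8  96.9  97.   97.6 100.6]
top 45 0 []
top 55 0 []
```

View pics/side8.png

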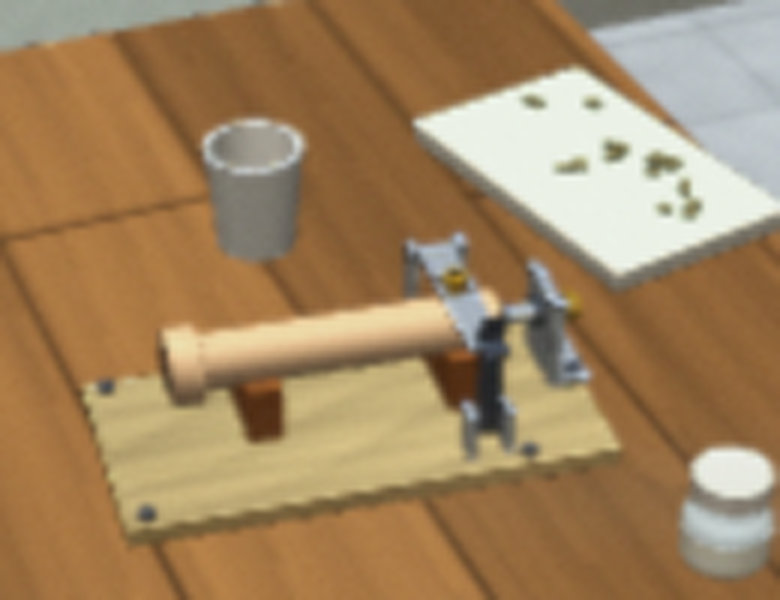

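View pics/top8.png

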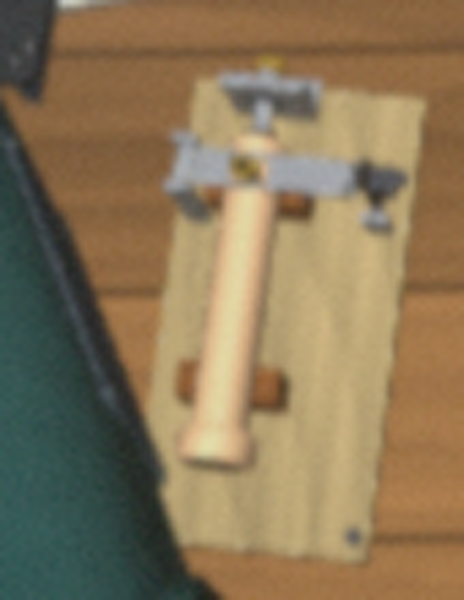

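```bash
python3 - <<'E'
from h import *
for n,f0,f1 in(("side","pics/side0.npy","pics/side8.npy"),("top","pics/top0.npy","pics/top8.npy")):
  for f in(f0,f1):
    C=cloud(n,np.load(f)).reshape(-1,3);C=C[~np.isnan(C[:,0])]
    Q=np.array([np.r_[(p[:2]-JO)@JD,(p[:2]-JO)@JN,p[2]] for p in C])
    q=Q[(Q[:,0]>62)&(Q[:,0]<88)&(Q[:,1]>-110)&(Q[:,1]<-60)]
    for a,b in((50,80),(103,125)):
        z=q[(q[:,2]>a)&(q[:,2]<b)];print(n,f,a,len(z),z.mean(0).round(1) if len(z) else 0)
    z=Q[(np.abs(Q[:,1]-1.4)<12)&(Q[:,2]>60)&(Q[:,2]<85)&(Q[:,0]>87)&(Q[:,0]<112)];print("end",np.sort(z[:,0])[-8:].round(1))
E
```

```text
side pics/side0.npy 50 33 [ 74.3 -81.2  63.4]
side pics/side0.npy 103 19 [ 75.2 -83.2 109.5]
end [103.5 104.  105.  106.8 107.  108.  110.3 110.5]
side pics/side8.npy 50 36 [ 74.5 -82.2  63.5]
side pics/side8.npy 103 21 [ 74.  -84.8 108.8]
end [ 99.9 102.  102.6 104.1 107.2 107.9 109.3 111.4]
top pics/top0.npy 50 8 [ 69.7 -81.5  58.4]
top pics/top0.npy 103 19 [ 74.8 -83.5 108.5]
end [105.2 106.6 107.3 107.8 108.  108.3 109.1 111.9]
top pics/top8.npy 50 13 [ 68.1 -80.6  60.2]
top pics/top8.npy 103 23 [ 73.8 -84.7 109.6]
end [102.2 102.5 107.3 107.6 107.6 107.6 107.7 111.1]
```

```bash
python3 - <<'E'
from h import *
st();close_job()
E
```

```text
t43.88 p [683.88 353.55 259.22] jig [ 75.07 148.59 259.22] F along 0.07 lat -0.54 z -0.27 T [-0.03 -0.02 -0.03] op 0.5
the job is handed in; nothing more can be done
```

The stem is in the V-blocks with its collar away from the stop, its plain end went up against the stop screw, and the strap is latched over it. I handed the job in at 43.9 s; it reports no verdict.

- **Stem against the stop:** I gripped it at 10–12 N and slid it along until the push rose sharply from about 1 N to 6.4 N with almost no further travel. It held at 5.7 N before I let go. That puts the button about 33 mm out of the bracket. I did not test this contact by feel again after the strap was shut. In the pictures the stem still lies up to the button, but they are only good to a few millimetres.
- **False contacts while sliding:** The stop-on-contact move first triggered repeatedly on vertical load (about 5–6 N into the Vs) rather than on the stop. I unloaded it and repeated the approach in 0.4 mm steps to get the reading above.
- **Strap and catch:** The pressing force peaked at about 4.3 N, fell to about 0 as the catch snapped over, and stayed at 3 N or less to the end of the press. With the gripper away, the strap is level at about 93–97 mm along its length. The catch is about 1 mm from its starting position; still pushed aside, it would be about 7 mm off.
- **Other pieces:** The sleeve, jar, cup and rack look undisturbed in the pictures.

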